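# Sweep the stray dominoes into the games carton

## Robot

A 6-joint arm with a two-finger parallel gripper is mounted at the origin on the work surface. World frame = base frame: x ahead of the robot, y to its left, z up, the work surface at z = 0. Lengths are in m, angles in rad, forces in N, time in s.
With the tool pointing down it reaches from about 0.375 to 0.975 m from the base axis. Payload 3.8 kg.
Tool frame: the origin (TCP) lies midway between the tips of the shut fingers; the grasp point (between the pads) lies 19 mm behind it; z points along the fingers, y is the line along which they close (so a half turn about z gives the same grasp; the last joint's range is limited). The gripper opens to 88 mm and grips with 3 to 60 N. Pads are 18 mm wide; open, the fingers measure 123 mm over their backs; the gripper's body (75 mm by 187 mm) begins 45 mm behind the grasp point.
Start: joints at [1.142, 0.264, 1.604, -0, 1.274, -0.037], TCP at [0.258, 0.624, 0.239] pointing down, gripper open.
Joint ranges: [-2.63, 2.63], [-0.94, 2.18], [0.31, 2.57], [-1.31, 4.45], [0, 2.66], [-2.55, 2.55]. Speed limits (rad/s): [2.57, 2.57, 3.14, 3.14, 3.14, 3.14].

## Interface

Orientations are given as a unit quaternion [x, y, z, w].
In Python, from station import robot gives the robot as it stands.
- The arm moves only by the tool servo_tool, never from a script. Its argument "targets" is a list of rows, each a list of 7 numbers: the opening in per cent of the stroke, from 0 (shut) to 100 (fully open), then the shift along the tool's x, y, z normalised to -1 to 1, where 1 is 0.25 m, then the turn, a rotation vector about the tool's x, y, z normalised to -1 to 1, where 1 is 0.08 rad. A call has exactly 10 rows; each row shifts and turns the commanded pose from where the row before left it, along the tool's axes as they then stand; what a row does not reach is not made up. A row lasts 1/8 s, in which the tool goes at most 62.5 mm and 10.7 degrees, less where a joint would pass 70% of its speed; a pose out of reach is approached as far as the arm can. A call with a number of a shift or a turn outside -1 to 1 is refused whole. A call with a gripper value outside its range is refused whole. The fingers move at their own pace and stop on an object; "newtons" is the grip in N (left out, the last holds). Time passes only in rows, so rows that do not move let the fingers close, or fill a call up. It gives the time, the measured TCP pose, the force, the opening and the grip force at its end, in the units of the state.
- robot.get_obs(): the state, without advancing time (a new reading comes with each control period).
- robot.read_camera(name): name is "side" or "top"; returns a dict with "frame" (384x512x3 uint8, red, green, blue), "mtx" (3x3 intrinsics, pixels), "R" (3x3) and "t" (3): a world point X has camera coordinates R X + t. Camera axes: x right, y down, z forward; pixel columns grow to the right and rows downward; lengths in m; the calibration is good to about 2 mm. A picture is of the moment at which its call begins. There is no depth.
- robot.hand_in(): hands the job in; it is judged then, once.
The state is a dict: "t": time; "joints": joint angles; "joint_vel": joint speeds; "effort": joint torques, N m; "eef_pos": TCP position; "eef_rot": TCP orientation; "force": force on the tool from outside, world axes, zero at the start; "wrist_torque": the same for the moment, N m; "opening": finger opening in m; "gripper_force": force on a finger pad.
Only numpy, scipy, OpenCV 4.12 (cv2) and the standard library are available. Lean on these libraries where they do the work, as an engineer would, in place of code of your own. Each camera call takes 0.05 s, during which the arm holds its last target. There are 200 camera calls.

## Task

Three black dominoes have been left lying on the sale table. Sweep them along the table with your fingers, over the carton's folded-down side, until every one lies well inside the carton, past the fold. Only push them, never pick one up, and leave the china, glass and other goods standing where they are.

Things in the scene. Friction and masses are not known exactly. Their poses are not given: they have to be found in the camera images.
- carton: Shallow cardboard carton, weighted, cannot be shifted. Inside 360 mm wide (its x), 250 mm deep (its y); side and back walls 50 mm tall, 4 mm thick; floor 4 mm above the table. Its -y side is folded down as a flap. Origin: middle of the fold line, at table height; y points into the carton, z up. From y = 170 mm back it holds a box of dominoes and two game boxes, up to 49 mm tall; in front the floor is free.
- flap_tip (a point): Middle of the outer edge of the carton's folded-down side, on the table, 60 mm from the fold (carton y = -60 mm). This flap is 350 mm wide and a smooth ramp, rising from table level here to 4 mm at the fold, level with the carton's floor. Axes as the carton's.
- domino1_c (a point): Stray black domino with white pips lying flat on the table, 56 mm long (its x), 28 mm wide (its y), 12 mm thick, about 27 g; this point is its centre, 6 mm above its underside. It slides easily.
- domino2_c (a point): Stray black domino with white pips lying flat on the table, 56 mm long (its x), 28 mm wide (its y), 12 mm thick, about 27 g; this point is its centre, 6 mm above its underside. It slides easily.
- domino3_c (a point): Stray black domino with white pips lying flat on the table, 56 mm long (its x), 28 mm wide (its y), 12 mm thick, about 27 g; this point is its centre, 6 mm above its underside. It slides easily.
- eggcup: White china egg cup with a blue band, 48 mm across the rim, 58 mm tall; loose, stands upright, not part of the job. Origin: centre of its underside.
- trinket: Small round lidded china pot, blue with a white lid and knob, 49 mm across, 57 mm tall; loose, stands upright, not part of the job. Origin: centre of its underside.
- candlestick: Short brass candlestick, round foot 50 mm across, 56 mm tall; loose, stands upright, not part of the job. Origin: centre of its underside.
- mug: Terracotta-coloured mug, 80 mm across, 92 mm tall, handle on its own +y side; loose, stands upright, not part of the job. Origin: centre of its underside.
- bowl: Green glass bowl, 110 mm across, 55 mm tall; loose, stands upright, not part of the job. Origin: centre of its underside.
- vase: Cobalt-blue vase, 90 mm across, 175 mm tall; loose, stands upright, not part of the job. Origin: centre of its underside.
- jar: Amber glass jar with a steel lid, 64 mm across, 94 mm tall; loose, stands upright, not part of the job. Origin: centre of its underside.

How it is judged:
At the end, for the whole second after the job is handed in: The centre of each of the three dominoes is at least 20 mm past the fold, between the carton's walls, and low in it (centre under 30 mm above the table), all at rest; every other loose thing is within 15 mm of where it began (y of domino1_c in the frame of carton between 0.02 and 0.25 m and x of domino1_c in the frame of carton between -0.18 and 0.18 m and height (world z) of each of domino1_c, domino2_c, domino3_c below 0.03 m and linear speed of each of domino1, domino2, domino3 below 0.02 m/s and y of domino2_c in the frame of carton between 0.02 and 0.25 m and x of domino2_c in the frame of carton between -0.18 and 0.18 m and y of domino3_c in the frame of carton between 0.02 and 0.25 m and x of domino3_c in the frame of carton between -0.18 and 0.18 m and distance of each of eggcup, trinket, candlestick, mug, bowl, vase, jar from where it was at the start of the episode below 0.015 m); the robot touches nothing.
It fails at once if a domino was picked up (its centre more than 20 mm high over the open table, or 30 mm anywhere) (height (world z) of any of domino1_c, domino2_c, domino3_c above 0.03 m or (height (world z) of domino1_c above 0.02 m and y of domino1_c in the frame of carton below -0.06 m) or (height (world z) of domino2_c above 0.02 m and y of domino2_c in the frame of carton below -0.06 m) or (height (world z) of domino3_c above 0.02 m and y of domino3_c in the frame of carton below -0.06 m)).
It fails at once if one of the other goods was shifted by more than 15 mm (distance of any of eggcup, trinket, candlestick, mug, bowl, vase, jar from where it was at the start of the episode above 0.015 m).
It also fails if it takes over 64 s, if anything falls off the work surface, if the arm or the gripper's body presses on something with over 40 N, if the wrist force passes 120 N, or if a joint passes its speed limit or range.

## Working session

There is one attempt and no reset: what is moved stays moved. The work goes in short steps, Python scripts to look and compute and a tool call to move; the robot and the scene stay as the last step left them, time stands still between calls to the robot, and variables do not carry over. Pictures are saved under pics/ and viewed, at most 10 in all, crops included, and the job is handed in when it is done.

Besides the shell and the picture viewer there is one more tool, called as name(argument=value, ...) on one line, values as JSON. servo_tool: Moves the arm, as the interface text tells. Scaled input: -1 to 1 covers 0.25 m each way for a shift and 0.08 rad each way for a turn. Its arguments: {"type":"object","properties":{"targets":{"type":"array","items":{"type":"array","items":{"type":"number"}}},"newtons":{"type":"number"}},"required":["targets"]}

```bash
mkdir -p pics
cat > h.py <<'E'
import numpy as np, cv2
from station import robot
def ray(c,u,v,z=0.0):
    K,R,t=(np.array(c[k],float) for k in("mtx","R","t"))
    d=R.T@np.linalg.inv(K)@np.array([u,v,1.0]); o=-R.T@t.ravel()
    return (o+d*(z-o[2])/d[2])
def proj(c,X):
    K,R,t=(np.array(c[k],float) for k in("mtx","R","t"))
    p=K@(R@np.array(X,float)+t.ravel()); return p[:2]/p[2]
def snap(name,fn):
    c=robot.read_camera(name); f=cv2.cvtColor(c["frame"],cv2.COLOR_RGB2BGR)
    cv2.imwrite("pics/raw_"+fn,f)
    cv2.imwrite("pics/"+fn,cv2.resize(f,(800,600),interpolation=cv2.INTER_CUBIC)); return c
E
python3 - <<'E'
from h import *
for n in("top","side"):
    c=snap(n,n+"0.png"); R=np.array(c["R"]);print(n,-R.T@np.array(c["t"]).ravel(),R.round(2).tolist())
    for u,v in((0,0),(511,0),(511,383),(0,383)): print(u,v,ray(c,u,v).round(3))
o=robot.get_obs();print(o["eef_pos"],o["eef_rot"],o["t"])
E
```

```text
top [ 0.4709635  -0.1670409   0.86144588] [[-0.0, -1.0, 0.02], [-1.0, -0.0, -0.08], [0.08, -0.02, -1.0]]
0 0 [1.005 0.467 0.   ]
511 0 [ 1.019 -0.827 -0.   ]
511 383 [ 0.076 -0.771  0.   ]
0 383 [0.087 0.413 0.   ]
side [ 0.35593615 -1.07354238  0.8662692 ] [[0.99, -0.14, 0.02], [-0.08, -0.65, -0.75], [0.12, 0.74, -0.66]]
0 0 [-0.593  1.512  0.   ]
511 0 [2.155 1.252 0.   ]
511 383 [ 0.928 -0.744  0.   ]
0 383 [-0.051 -0.61   0.   ]
[0.25747066 0.62326566 0.2375039 ] [ 1.94639832e-01  9.80874251e-01 -9.91358119e-04 -2.39917118e-04] 0.1
```

View pics/top0.png

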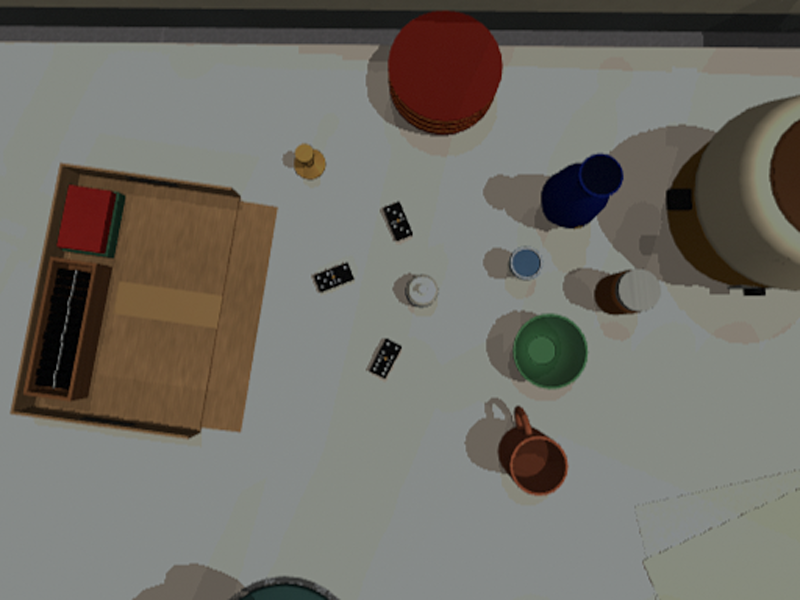

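View pics/side0.png

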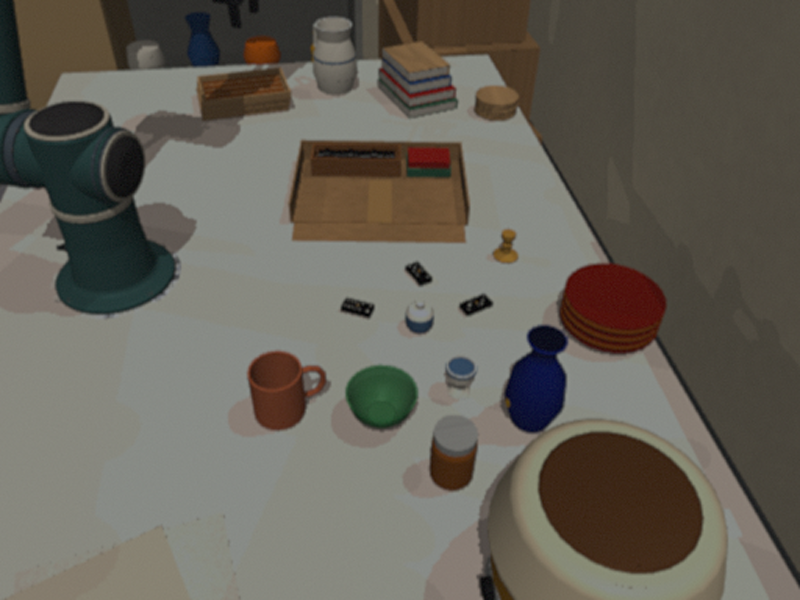

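The top view shows the dominoes at (398,221), (333,277) and (385,358), with the trinket among them at (422,290) and the candlestick at (310,160). The fold runs from (239,203) to (203,430). The side view agrees.

```bash
cat >> h.py <<'E'
s=0.64
def carton(c):
    A=ray(c,239*s,206*s,.004);B=ray(c,203*s,431*s,.004); C=ray(c,277*s,207*s);D=ray(c,241*s,432*s)
    return A,B,C,D
def doms(c,z=.012,thr=60):
    g=c["frame"].max(2); m=(g<thr).astype(np.uint8); m=cv2.morphologyEx(m,cv2.MORPH_CLOSE,np.ones((3,3),np.uint8))
    n,l,st,ce=cv2.connectedComponentsWithStats(m); out=[]
    for i in range(1,n):
        if 120<st[i,4]<700:
            ys,xs=np.where(l==i); P=np.array([ray(c,x,y,z)[:2] for x,y in zip(xs,ys)])
            r=cv2.minAreaRect((P*1000).astype(np.float32)); w,v=np.linalg.eigh(np.cov(P.T)); 
            out.append((ce[i]/s,P.mean(0),r[1],np.degrees(np.arctan2(v[1,1],v[0,1]))%180))
    return out
E
python3 - <<'E'
from h import *
c=robot.read_camera("top")
for a in doms(c): print(*[np.round(q,3) for q in a])
A,B,C,D=carton(c);print("fold",A,B,np.linalg.norm(A-B),"tip",C,D,np.linalg.norm(C-D))
for n,u,v,z in(("candle foot",312,165,.005),("candle top",304,153,.056),("trinket lid",422,290,.04),("egg rim",525,263,.058),("mug rim",539,466,.092),("bowl rim",550,351,.055),("vase rim",601,175,.175),("vase base",568,205,.06),("jar lid",637,291,.094),("plate",445,70,.05)): print(n,ray(c,u*s,v*s,z).round(3))
E
```

```text
[428.546 119.01 ] [ 0.809 -0.217] [156.562  58.869] 71.961
[397.007 220.898] [ 0.647 -0.167] [55.853 28.716] 22.2
[332.83  276.827] [ 0.56  -0.069] [27.7   56.091] 111.001
[609.801 294.651] [ 0.533 -0.495] [62.619 55.97 ] 9.405
[563.602 356.05 ] [ 0.439 -0.421] [ 91.039 104.198] 156.497
[384.646 357.795] [ 0.437 -0.149] [26.486 54.581] 152.826
[511.926 443.827] [ 0.308 -0.34 ] [43.943 78.209] 142.446
[545.095 470.157] [ 0.269 -0.389] [68.779 76.915] 145.162
[282.334 590.447] [ 0.1   -0.001] [145.065  28.478] 89.976
fold [0.6710566  0.07799019 0.004     ] [0.3276588 0.1235991 0.004    ] 0.346413372025563 tip [0.67061    0.02003921 0.        ] [0.32526753 0.06790047 0.        ] 0.3486432646992946
candle foot [ 0.736 -0.034  0.005]
candle top [ 0.739 -0.03   0.056]
trinket lid [ 0.537 -0.205  0.04 ]
egg rim [ 0.575 -0.354  0.058]
mug rim [ 0.294 -0.36   0.092]
bowl rim [ 0.448 -0.389  0.055]
vase rim [ 0.673 -0.426  0.175]
vase base [ 0.661 -0.419  0.06 ]
jar lid [ 0.532 -0.502  0.094]
plate [ 0.87 -0.24  0.05]
```

servo_tool(targets=[[0,0,0,0,0,0,1],[0,0,0,0,0,0,1],[0,0,0,0,0,0,1],[0,0,0,0,0,0,1],[0,0,0,0,0,0,1],[0,0,0,0,0,0,1],[0,0,0,0,0,0,1],[0,0,0,0,0,0,1],[0,0,0,0,0,0,1],[0,0,0,0,0,0,1]], newtons=20)

```text
t: 1.4
eef_pos: [0.2576, 0.6236, 0.2381]
eef_rot: [0.562, 0.827, -0.0, 0.0]
force: [0.1, 0.7, -0.2]
opening: 0.0007
gripper_force: 0.0
```

```bash
cat >> h.py <<'E'
from scipy.spatial.transform import Rotation as Ro
def go(x,y,z,yaw):
    o=robot.get_obs(); R=Ro.from_quat(o["eef_rot"]).as_matrix(); p=np.array(o["eef_pos"])
    d=R.T@(np.array([x,y,z])-p); a=np.degrees(np.arctan2(R[1,0],R[0,0]))
    print("t",round(o["t"],2),"p",p.round(4),"yaw",a.round(2),"tilt",R[:,2].round(3),"shift units",(d/.25).round(3),"turn units",round(-np.radians(yaw-a)/.08,2), "open",round(o["opening"],4))
E
python3 -c "
from h import *
go(.5786,-.1176,.12,111)"
```

```text
t 1.4 p [0.2576 0.6236 0.2381] yaw 111.56 tilt [-0.    -0.001 -1.   ] shift units [-3.229  0.105  0.475] turn units 0.12 open 0.0007
```

servo_tool(targets=[[0,-0.2,0.006,0,0,0,0.12],[0,-0.2,0.007,0,0,0,0],[0,-0.2,0.007,0,0,0,0],[0,-0.2,0.007,0,0,0,0],[0,-0.2,0.007,0,0,0,0],[0,-0.2,0.007,0,0,0,0],[0,-0.2,0.007,0,0,0,0],[0,-0.2,0.007,0,0,0,0],[0,-0.2,0.007,0,0,0,0],[0,-0.2,0.007,0,0,0,0]])

```text
t: 2.65
eef_pos: [0.455, 0.1624, 0.2386]
eef_rot: [0.565, 0.825, 0.0, 0.0]
force: [-0.5, 0.9, -0.2]
opening: 0.0005
gripper_force: 0.0
```

```bash
python3 -c "
from h import *
go(.5786,-.1176,.006,111)"
```

```text
t 2.65 p [0.455  0.1624 0.2386] yaw 111.17 tilt [ 0.  0. -1.] shift units [-1.223  0.056  0.93 ] turn units 0.04 open 0.0005
```

servo_tool(targets=[[0,-0.2,0.01,0,0,0,0],[0,-0.2,0.01,0,0,0,0],[0,-0.2,0.01,0,0,0,0],[0,-0.2,0.01,0,0,0,0],[0,-0.2,0.01,0.1,0,0,0],[0,-0.2,0,0.15,0,0,0],[0,0,0,0.2,0,0,0],[0,0,0,0.2,0,0,0],[0,0,0,0,0,0,0],[0,0,0,0,0,0,0]])

```text
t: 3.9
eef_pos: [0.5757, -0.1113, 0.0776]
eef_rot: [0.565, 0.825, 0.0, 0.001]
force: [-0.2, -0.3, -0.2]
opening: 0.0004
gripper_force: 0.0
```

```bash
python3 -c "
from h import *
go(.5786,-.1176,.006,111)"
```

```text
t 3.9 p [ 0.5757 -0.1113  0.0776] yaw 111.18 tilt [ 0.001 -0.    -1.   ] shift units [-0.027  0.001  0.286] turn units 0.04 open 0.0004
```

servo_tool(targets=[[0,-0.027,0.001,0,0,0,0],[0,0,0,0.06,0,0,0],[0,0,0,0.06,0,0,0],[0,0,0,0.06,0,0,0],[0,0,0,0.06,0,0,0],[0,0,0,0.03,0,0,0],[0,0,0,0.014,0,0,0],[0,0,0,0,0,0,0],[0,0,0,0,0,0,0],[0,0,0,0,0,0,0]])

```text
t: 5.15
eef_pos: [0.5779, -0.1176, 0.0058]
eef_rot: [0.565, 0.825, 0.0, 0.0]
force: [-0.0, -0.8, 0.3]
opening: 0.0007
gripper_force: 0.0
```

```bash
python3 -c "
from h import *
go(.5786,-.1176,.006,111)
c=snap('top','t1.png'); f=cv2.imread('pics/raw_t1.png')[80:290,120:400]; cv2.imwrite('pics/t1c.png',cv2.resize(f,None,fx=2.8,fy=2.8,interpolation=cv2.INTER_CUBIC))"
```

```text
t 5.15 p [ 0.5779 -0.1176  0.0058] yaw 111.17 tilt [ 0.001 -0.    -1.   ] shift units [-0.001  0.002 -0.001] turn units 0.04 open 0.0007
```

View pics/t1c.png

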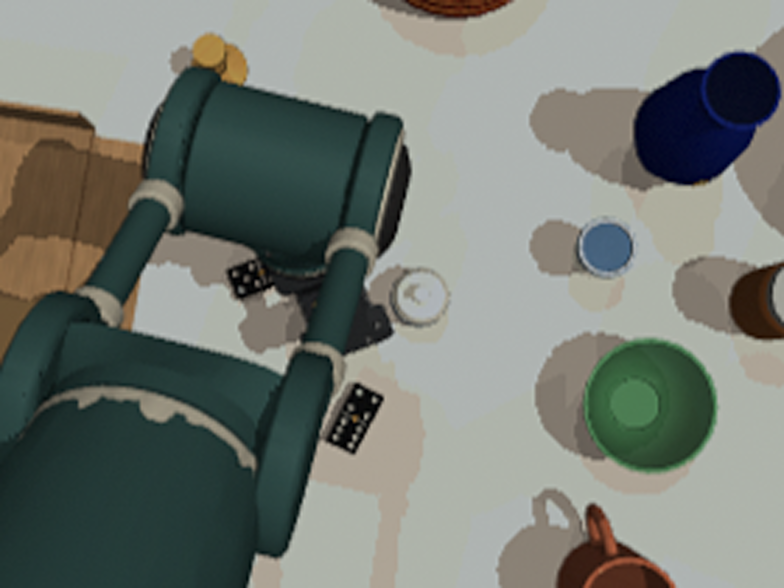

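The crop shows the gripper sitting behind domino 2, visible at (250,278), and nothing has been disturbed. Next I push.

servo_tool(targets=[[0,0.03,0,0,0,0,0],[0,0.04,0,0,0,0,0],[0,0.06,0,0,0,0,0],[0,0.06,0,0,0,0,0],[0,0.06,0,0,0,0,0],[0,0.06,0,0,0,0,0],[0,0.06,0,0,0,0,0],[0,0.06,0,-0.002,0,0,0],[0,0.06,0,-0.002,0,0,0],[0,0.06,0,-0.002,0,0,0]])

```text
t: 6.45
eef_pos: [0.5275, 0.0117, 0.0068]
eef_rot: [0.565, 0.825, 0.0, 0.0]
force: [0.2, -0.8, 0.4]
opening: 0.0001
gripper_force: 0.1
```

```bash
cat >> h.py <<'E'
O=np.array([.499,.101]); CX=np.array([.991,-.132]); CY=np.array([.132,.991])
def cf(p): d=np.asarray(p)[:2]-O; return np.round([d@CX,d@CY],3)
def rep(c,n):
    for px,p,wh,a in doms(c):
        if abs(max(wh)-56)<8 and abs(min(wh)-28)<8: print(n,px.round(),p.round(3),np.round(wh),"ang",round(a,1),"carton",cf(p))
E
python3 -c "
from h import *
go(*(np.array([.5786,-.1176])+.30*np.array([-.358,.934])),.01,111)
c=snap('side','s1.png');rep(c,'side')
c=snap('top','t2.png');rep(c,'top')"
```

```text
t 6.45 p [0.5275 0.0117 0.0068] yaw 111.16 tilt [ 0. -0. -1.] shift units [ 0.644  0.008 -0.013] turn units 0.04 open 0.0001
side [475. 304.] [ 0.646 -0.175] [56. 31.] ang 25.3 carton [ 0.182 -0.254]
side [357. 308.] [ 0.436 -0.157] [31. 55.] ang 149.5 carton [-0.029 -0.264]
side [488. 581.] [ 0.546 -0.675] [54. 21.] ang 70.0 carton [ 0.149 -0.763]
top [397. 221.] [ 0.647 -0.168] [55. 28.] ang 22.7 carton [ 0.182 -0.247]
top [385. 358.] [ 0.437 -0.149] [26. 54.] ang 153.1 carton [-0.029 -0.256]
```

View pics/s1.png

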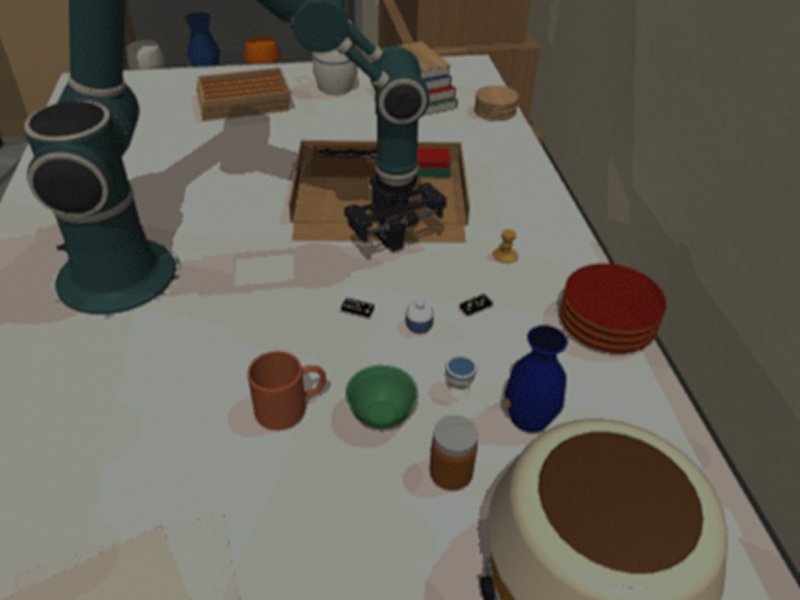

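The side view shows the gripper at (395,230), just short of the flap. Domino 2 is hidden ahead of it, and the other goods are unmoved. I continue over the fold.

servo_tool(targets=[[0,0.06,0,-0.003,0,0,0],[0,0.07,0,-0.003,0,0,0],[0,0.07,0,-0.003,0,0,0],[0,0.07,0,-0.003,0,0,0],[0,0.07,0,-0.002,0,0,0],[0,0.07,0,0,0,0,0],[0,0.07,0,0,0,0,0],[0,0.07,0,0,0,0,0],[0,0.05,0,0,0,0,0],[0,0.03,0,0,0,0,0]])

```text
t: 7.8
eef_pos: [0.4706, 0.1584, 0.0101]
eef_rot: [0.565, 0.825, -0.0, -0.0]
force: [0.1, 0.4, -0.8]
opening: 0.0004
gripper_force: 0.1
```

servo_tool(targets=[[0,0,0,0,0,0,0],[0,-0.05,0,-0.02,0,0,0],[0,-0.05,0,-0.1,0,0,0],[0,0,0,-0.2,0,0,0],[0,0,0,-0.2,0,0,0],[0,-0.2,0,0,0,0,0],[0,-0.2,0,0,0,0,0],[0,-0.2,0,0,0,0,0],[0,-0.2,0,0,0,0,0],[0,-0.2,0,0,0,0,0]])

```text
t: 9.05
eef_pos: [0.5706, -0.102, 0.1407]
eef_rot: [0.566, 0.825, 0.0, 0.0]
force: [0.0, -0.3, -0.5]
opening: 0.0007
gripper_force: 0.0
```

```bash
python3 -c "
from h import *
go(.661,-.202,.006,112.2)
c=snap('side','s2.png');rep(c,'side')
c=snap('top','t3.png');rep(c,'top')"
```

```text
t 9.05 p [ 0.5706 -0.102   0.1407] yaw 111.08 tilt [ 0.001 -0.    -1.   ] shift units [-0.503  0.193  0.539] turn units -0.24 open 0.0007
side [475. 304.] [ 0.646 -0.175] [56. 31.] ang 25.3 carton [ 0.182 -0.254]
side [357. 307.] [ 0.436 -0.157] [32. 54.] ang 151.0 carton [-0.029 -0.264]
side [488. 582.] [ 0.546 -0.676] [54. 21.] ang 69.5 carton [ 0.149 -0.764]
top [385. 358.] [ 0.437 -0.149] [26. 54.] ang 153.1 carton [-0.029 -0.256]
```

View pics/s2.png

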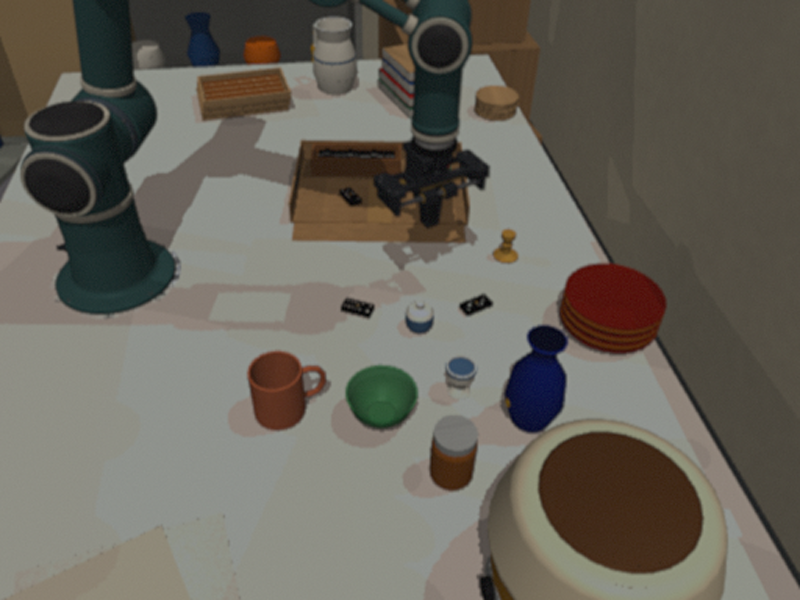

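Domino 2 now lies inside the carton, at (350,196) in the side view. Domino 1 is next: open slightly, move over behind it and go down.

servo_tool(targets=[[22,-0.17,0.065,0,0,0,-0.24],[22,-0.17,0.065,0,0,0,0],[22,-0.163,0.063,0.1,0,0,0],[22,0,0,0.2,0,0,0],[22,0,0,0.1,0,0,0],[22,0,0,0.08,0,0,0],[22,0,0,0.04,0,0,0],[22,0,0,0,0,0,0],[22,0,0,0,0,0,0],[22,0,0,0,0,0,0]])

```text
t: 10.4
eef_pos: [0.6629, -0.1977, 0.0118]
eef_rot: [0.557, 0.83, 0.0, 0.001]
force: [-0.2, 0.2, -0.7]
opening: 0.0194
gripper_force: 0.0
```

```bash
python3 -c "
from h import *
go(.661,-.202,.006,112.2)"
```

```text
t 10.4 p [ 0.6629 -0.1977  0.0118] yaw 112.27 tilt [ 0.002 -0.001 -1.   ] shift units [-0.013 -0.014  0.023] turn units 0.02 open 0.0194
```

servo_tool(targets=[[22,-0.01,-0.014,0.02,0,0,0],[22,0.02,0,0.003,0,0,0],[22,0.04,0,0,0,0,0],[22,0.06,0,0,0,0,0],[22,0.07,0,0,0,0,0],[22,0.07,0,0,0,0,0],[22,0.07,0,0,0,0,0],[22,0.07,0,0,0,0,0],[22,0.07,0,0,0,0,0],[22,0.07,0,0,0,0,0]])

```text
t: 11.65
eef_pos: [0.608, -0.0751, 0.0045]
eef_rot: [0.557, 0.83, 0.0, 0.0]
force: [-0.2, -0.4, -0.0]
opening: 0.0193
gripper_force: 0.1
```

```bash
python3 -c "
from h import *
a=O+.012*CX+.035*CY
o=robot.get_obs();print(cf(o['eef_pos']))
go(*a,.01,112.2)"
```

```text
[ 0.131 -0.16 ]
t 11.65 p [ 0.608  -0.0751  0.0045] yaw 112.26 tilt [ 0. -0. -1.] shift units [ 0.915 -0.025 -0.022] turn units 0.01 open 0.0193
```

servo_tool(targets=[[22,0.07,0,-0.002,0,0,0],[22,0.07,0,-0.003,0,0,0],[22,0.07,0,-0.003,0,0,0],[22,0.07,0,-0.003,0,0,0],[22,0.07,0,-0.003,0,0,0],[22,0.07,0,-0.003,0,0,0],[22,0.07,0,-0.003,0,0,0],[22,0.07,0,-0.002,0,0,0],[22,0.07,0,0,0,0,0],[22,0.07,0,0,0,0,0]])

```text
t: 12.9
eef_pos: [0.5417, 0.0868, 0.01]
eef_rot: [0.557, 0.83, 0.0, 0.0]
force: [-0.8, 0.6, -0.0]
opening: 0.0194
gripper_force: 0.1
```

servo_tool(targets=[[22,0.07,0,0,0,0,0],[22,0.06,0,0,0,0,0],[22,0.04,0,0,0,0,0],[22,0.02,0,0,0,0,0],[22,0,0,0,0,0,0],[22,-0.05,0,-0.02,0,0,0],[22,-0.05,0,-0.1,0,0,0],[22,0,0,-0.2,0,0,0],[22,-0.1,0,-0.2,0,0,0],[22,-0.2,0,0,0,0,0]])

```text
t: 14.15
eef_pos: [0.5664, 0.0364, 0.1462]
eef_rot: [0.557, 0.831, 0.003, 0.004]
force: [2.1, 0.0, -0.2]
opening: 0.0194
gripper_force: 0.0
```

servo_tool(targets=[[22,-0.2,0.1,0,0,0,1],[22,-0.2,0.1,0,0,0,1],[22,-0.1,0.05,0,0,0,1],[22,0,0,0,0,0,1],[22,0,0,0,0,0,1],[22,0,0,0,0,0,1],[22,0,0,0,0,0,1],[22,0,0,0,0,0,1],[22,0,0,0,0,0,1],[22,0,0,0,0,0,1]])

```text
t: 15.4
eef_pos: [0.661, -0.0628, 0.1403]
eef_rot: [0.838, 0.546, 0.0, 0.0]
force: [0.4, 0.9, 0.8]
opening: 0.0193
gripper_force: 0.0
```

```bash
python3 -c "
from h import *
go(.420,-.183,.006,62.8)
c=snap('side','s3.png');rep(c,'side')
c=snap('top','t4.png');rep(c,'top')"
```

```text
t 15.4 p [ 0.661  -0.0628  0.1403] yaw 66.21 tilt [ 0. -0. -1.] shift units [-0.829 -0.688  0.537] turn units 0.74 open 0.0193
side [357. 307.] [ 0.436 -0.157] [32. 54.] ang 148.9 carton [-0.029 -0.264]
side [488. 582.] [ 0.546 -0.676] [54. 21.] ang 69.8 carton [ 0.149 -0.764]
top [385. 358.] [ 0.437 -0.149] [26. 54.] ang 153.1 carton [-0.029 -0.256]
```

View pics/s3.png

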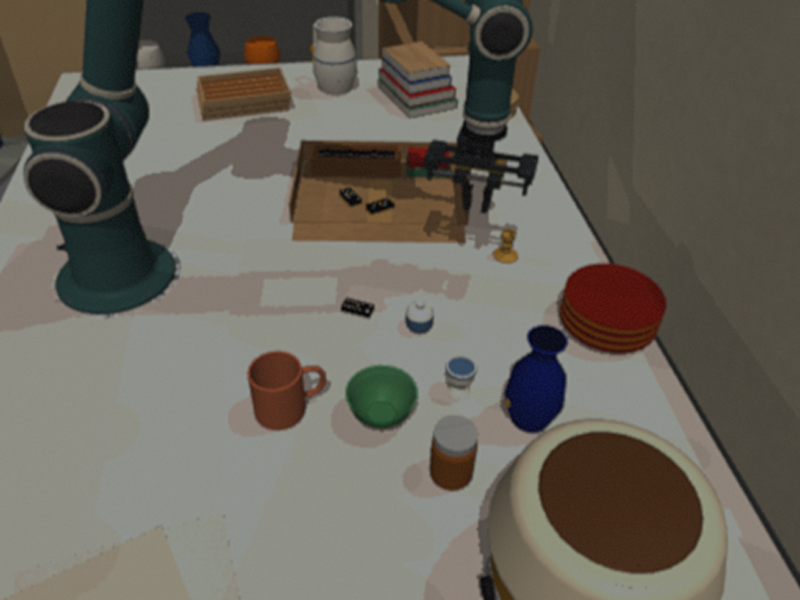

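Dominoes 2 and 1 lie in the carton at (350,196) and (380,206), and the other goods are unmoved. Domino 3 is next.

servo_tool(targets=[[22,0,0,0,0,0,0.72],[22,-0.134,-0.121,0,0,0,0],[22,-0.134,-0.121,0,0,0,0],[22,-0.134,-0.121,0,0,0,0],[22,-0.134,-0.121,0,0,0,0],[22,-0.134,-0.121,0,0,0,0],[22,-0.12,-0.118,0,0,0,0],[22,0,0,0,0,0,0],[22,0,0,0,0,0,0],[22,0,0,0,0,0,0]])

```text
t: 16.75
eef_pos: [0.4117, -0.1558, 0.1404]
eef_rot: [0.852, 0.524, 0.0, 0.0]
force: [0.3, -0.7, 0.7]
opening: 0.0193
gripper_force: 0.0
```

```bash
python3 -c "
from h import *
go(.420,-.183,.006,63)"
```

```text
t 16.75 p [ 0.4117 -0.1558  0.1404] yaw 63.18 tilt [ 0.001 -0.    -1.   ] shift units [-0.082  0.078  0.538] turn units 0.04 open 0.0193
```

servo_tool(targets=[[22,-0.082,0.078,0,0,0,0],[22,0,0,0,0,0,0],[22,0,0,0.12,0,0,0],[22,0,0,0.12,0,0,0],[22,0,0,0.12,0,0,0],[22,0,0,0.1,0,0,0],[22,0,0,0.05,0,0,0],[22,0,0,0.02,0,0,0],[22,0,0,0,0,0,0],[22,0,0,0,0,0,0]])

```text
t: 18.0
eef_pos: [0.4194, -0.1831, 0.0084]
eef_rot: [0.852, 0.523, 0.0, 0.001]
force: [-0.4, -0.3, 0.2]
opening: 0.0194
gripper_force: 0.0
```

```bash
python3 -c "
from h import *
go(.420,-.183,.006,63)
o=robot.get_obs();print(cf(o['eef_pos']))
c=snap('top','t5.png');rep(c,'top')"
```

```text
t 18.0 p [ 0.4194 -0.1831  0.0084] yaw 63.13 tilt [ 0.002 -0.001 -1.   ] shift units [0.002 0.002 0.009] turn units 0.03 open 0.0194
[-0.041 -0.292]
top [184. 306.] [0.515 0.155] [56. 30.] ang 23.2 carton [0.009 0.056]
top [155. 345.] [0.457 0.196] [29. 59.] ang 111.1 carton [-0.054  0.089]
```

servo_tool(targets=[[22,0.02,0.002,0.009,0,0,0],[22,0.03,0,0,0,0,0],[22,0.05,0,0,0,0,0],[22,0.07,0,0,0,0,0],[22,0.07,0,0,0,0,0],[22,0.07,0,0,0,0,0],[22,0.07,0,0,0,0,0],[22,0.07,0,0,0,0,0],[22,0.07,0,0,0,0,0],[22,0.07,0,0,0,0,0]])

```text
t: 19.3
eef_pos: [0.4862, -0.0503, 0.0052]
eef_rot: [0.852, 0.523, -0.0, 0.0]
force: [-0.8, -0.3, 0.6]
opening: 0.0194
gripper_force: 0.1
```

```bash
python3 -c "
from h import *
a=O+.075*CX+.03*CY
o=robot.get_obs();print(cf(o['eef_pos']))
go(*a,.01,63)
c=snap('top','t6.png');rep(c,'top')"
```

```text
[ 0.007 -0.152]
t 19.3 p [ 0.4862 -0.0503  0.0052] yaw 63.13 tilt [ 0. -0. -1.] shift units [ 0.775  0.016 -0.019] turn units 0.03 open 0.0194
top [155. 345.] [0.456 0.196] [31. 60.] ang 110.3 carton [-0.055  0.089]
```

servo_tool(targets=[[22,0.07,0,-0.002,0,0,0],[22,0.07,0,-0.003,0,0,0],[22,0.07,0,-0.003,0,0,0],[22,0.07,0,-0.003,0,0,0],[22,0.07,0,-0.003,0,0,0],[22,0.07,0,-0.003,0,0,0],[22,0.07,0,-0.003,0,0,0],[22,0.07,0,0,0,0,0],[22,0.07,0,0,0,0,0],[22,0.07,0,0,0,0,0]])

```text
t: 20.6
eef_pos: [0.5653, 0.1057, 0.0102]
eef_rot: [0.852, 0.523, -0.0, -0.0]
force: [-0.9, 0.1, 0.7]
opening: 0.0189
gripper_force: 0.1
```

servo_tool(targets=[[22,0.05,0,0,0,0,0],[22,0.03,0,0,0,0,0],[22,0.01,0,0,0,0,0],[22,0,0,0,0,0,0],[22,-0.05,0,-0.02,0,0,0],[22,-0.05,0,-0.1,0,0,0],[22,0,0,-0.2,0,0,0],[22,-0.1,0,-0.2,0,0,0],[22,-0.2,0.2,0,0,0,0],[22,-0.1,0.2,0,0,0,0]])

```text
t: 21.85
eef_pos: [0.6047, -0.0265, 0.1423]
eef_rot: [0.852, 0.523, 0.001, 0.001]
force: [0.5, 0.3, -0.3]
opening: 0.0193
gripper_force: 0.0
```

servo_tool(targets=[[22,-0.1,0.15,0,0,0,0],[22,0,0.15,0,0,0,0],[22,0,0,0,0,0,0],[22,0,0,0,0,0,0],[22,0,0,0,0,0,0],[22,0,0,0,0,0,0],[22,0,0,0,0,0,0],[22,0,0,0,0,0,0],[22,0,0,0,0,0,0],[22,0,0,0,0,0,0]])

```text
t: 23.1
eef_pos: [0.6607, -0.0803, 0.1402]
eef_rot: [0.852, 0.523, -0.0, -0.0]
force: [0.1, -0.4, -0.5]
opening: 0.0191
gripper_force: 0.0
```

```bash
python3 -c "
from h import *
c=snap('side','s4.png')
c=snap('top','t7.png');rep(c,'top')
print(robot.get_obs()['eef_pos'])"
```

```text
[ 0.66073245 -0.08037086  0.14018842]
```

View pics/s4.png

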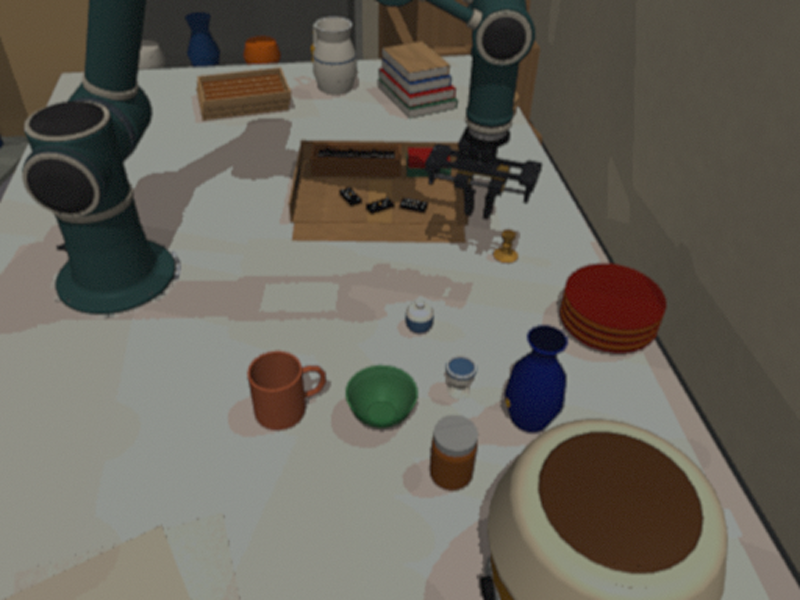

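All three dominoes lie in a row in the carton, at (350,196), (380,206) and (413,204) in the side view. The fold is near row 222, and domino 3 is level with domino 1, which measured 56 mm past it. The other goods stand where they were, so I hand in.

```bash
python3 -c "
from h import *
c=robot.read_camera('side'); print('d3 carton',cf(ray(c,413*s,204*s,.013)),'d1',cf(ray(c,380*s,206*s,.013)))
print(robot.hand_in())"
```

```text
d3 carton [0.08  0.056] d1 [0.011 0.048]
the job is handed in; nothing more can be done
None
```

The job is handed in: all three dominoes were pushed into the carton and lie about 50–90 mm past the fold by camera measurement, the other goods look unmoved in the last picture, and the arm is clear (no verdict was returned).

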